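Refit the retaining clip of a sanding spindle

ROBOT

A 7-joint arm with a two-finger parallel gripper is mounted at the origin on the work surface. World frame = base frame: x ahead of the robot, y to its left, z up, the work surface at z = 0. Lengths are in m, angles in rad, forces in N, time in s.
With the tool pointing down it reaches from about 0.425 to 1.025 m from the base axis. Payload 9.4 kg.
Tool frame: the origin (TCP) lies midway between the tips of the shut fingers; the grasp point (between the pads) lies arm.pinch_z behind it (arm.pinch_z is the distance from the TCP to the grasp point, in m); z points along the fingers, y is the line along which they close (so a half turn about z gives the same grasp; the last joint's range is limited). The gripper opens to 85 mm and grips with 20 to 120 N. Pads are 22 mm wide; open, the fingers measure 114 mm over their backs; the gripper's body (76 mm by 85 mm) begins 54 mm behind the grasp point. The pads swing forward as they close: fully open they stand 13 mm farther back than shut.
Start: joints at [1.075, 0.599, -0.003, 1.599, 0.002, 0.943, -0.08], TCP at [0.295, -0.662, 0.231] pointing down, gripper open.
Joint ranges: [-2.57, 2.57], [-0.35, 1.97], [-1.29, 1.29], [0.11, 2.56], [-1.05, 4.19], [0.11, 1.86], [-2.63, 2.63]. Speed limits (rad/s): [2.22, 2.22, 3.01, 3.01, 3.14, 3.14, 3.14].

INTERFACE

Orientations are given as [roll, pitch, yaw] about the fixed x, y, z axes, in that order (R = Rz(yaw) Ry(pitch) Rx(roll)).
In Python, from station import readout, optics, job, arm gives the robot as it stands. The module is installed in compiled form; this text tells all that it offers.
- The arm moves only by the shell command python3 -m inch 'ROWS' [OPENING]. ROWS is JSON, a list of rows, each an object with "slide": the shift along the world's x, y, z in mm, a list of three; "roll": the turn about the world's z in rad. A call has exactly 10 rows; each row is the pose to reach, as a shift and turn from the pose commanded when the call began; what a row does not reach only later rows make up. A row lasts 1/8 s, in which the tool goes at most 62.5 mm and 10.7 degrees, less where a joint would pass 70% of its speed; a pose out of reach is approached as far as the arm can. A call with a gripper value outside its range is refused whole. OPENING is the closure, from -1 (fully open) to 1 (shut), set as the call begins (- or left out, the last holds). The fingers move at their own pace and stop on an object; the grip force is fixed at half the most. Time passes only in rows, so rows that repeat a pose let the fingers close, or fill a call up. It gives the time, the measured TCP pose, the force, the opening and the grip force at its end, in the units of the state.
- readout.get_obs(): the state, without advancing time (a new reading comes with each control period).
- optics.read_camera(name): name is "scene" or "top"; returns (picture, depth): 384x512x3 uint8, red, green, blue; 384x512 float32, m along the optical axis (not along the pixel's ray), 0 where there is no reading.
- optics.get_calibration(name): a dict with "camera_matrix" (3x3 intrinsics, pixels), "rvec" (rotation vector, rad) and "tvec" (3), from world to camera coordinates, as OpenCV has them. Camera axes: x right, y down, z forward; pixel columns grow to the right and rows downward; lengths in m; the calibration is good to about 2 mm. A picture is of the moment at which its call begins. get_calibration takes no time and is no camera call.
- job.sign_off(): hands the job in; it is judged then, once.
The state is a dict: "t": time; "joint_pos": joint angles; "dq": joint speeds; "effort": joint torques, N m; "ee_pos": TCP position; "tcp_rot": TCP orientation; "ft_force": force on the tool from outside, world axes, zero at the start; "wrist_torque": the same for the moment, N m; "width": finger opening in m; "finger_force": force on a finger pad.
Only numpy, scipy, OpenCV 4.12 (cv2) and the standard library are available. Lean on these libraries where they do the work, as an engineer would, in place of code of your own. Each camera call takes 0.05 s, during which the arm holds its last target. There are 200 camera calls.

TASK

Refit the retaining clip that holds the drum on the sanding spindle: pick up the larger of the two clips, press the sprung washer down a little with it beside the spindle head, and push the clip sideways, from the side opposite the dust guard, into the groove under the head until it snaps fully home, then let go. Feel for it and be gentle (about 10 N of push is enough, never lean on the spindle with more than 25 N in all), and leave the other things where they are.

Things in the scene. Friction and masses are not known exactly. Their poses are not given: they have to be found in the camera images.
- stand: fixed stand with an upright spindle. Dark base plate 150 x 150 x 12 mm, grey housing 72 mm across up to 54 mm, then the spindle: brown sanding drum 54 mm across (54 mm high), sprung square washer, groove, head. Origin: centre of the base's underside, on the spindle axis, z up. The clip goes in moving along this body's +x, its thumb block on the open -x side
- guard (a point): top edge of the curved grey dust guard on the stand's +x side, 56 mm from the axis, 87 mm above the base's underside
- spindle_axis (a point): fixed point on the spindle axis, 135 mm above the stand's underside: the washer's top at mid stroke. The spindle (drum, washer, groove, head together) was stopped by its stiff drive up to 10 mm above or below mid stroke; no reading shows where: find it by touch or look. Groove: core 15 mm across, from 3 mm below to 4 mm above the washer's top at rest; 22 mm across below it
- entry (a point): fixed point 24 mm in front (-x) of spindle_axis, over the washer: 60 x 60 x 3 mm, oiled (friction 0.15), sprung upwards, yields at 2 N plus 1.5 N per mm, stops after 5 mm (9.5 N). With the clip's origin here its arms are clear of the head and its underside can press the washer. It passes under the head only if held 1 to 3 mm down (3.5 to 6.5 N)
- head_axis (a point): fixed point on the axis at the top of the spindle head at mid stroke (22 mm above spindle_axis; it shares the unknown stroke). The head is a round steel button 22 mm across, 18 mm high, lower rim stepped by 1.5 mm
- clip: the larger clip, bare steel, about 85 g, flat on the bench: a fork 5 mm thick, 53 mm long, 31 mm wide, with an upright thumb block. Origin: seat centre (lies on the spindle axis when home), at the underside; x towards the open mouth, z up. The solid bridge ends 7.6 mm behind the origin. Home, the washer lifts it against the groove's upper side
- clip_grip (a point): on the clip's thumb block, 34 mm behind the clip's origin (clip x = -34 mm), 30 mm above the underside. The block is 20 mm along clip x, 10 mm along clip y (grip it across y), top 38 mm above the underside, solid down to the 5 mm plate
- clip_mouth (a point): between the tips of the two sprung arms, 9 mm ahead of the clip's origin. Their lips, 10.7 mm apart, meet the 15 mm core when the origin is 12.6 mm short of the axis; the push peaks at 6 to 9 N about 9 mm short, the arms snap round and pull the clip in over the last 5 mm, then the bridge meets the core and the push rises steeply
- small_clip: the smaller clip, for another shaft, bare steel, rigid, 41 mm long, 20 mm wide, thumb block only 26 mm high; mouth too narrow for this spindle. Leave alone. Origin on the underside in its seat
- wrench: wrench lying on the bench, leave alone; origin under its middle
- screwdriver: screwdriver lying on the bench, leave alone; origin under its middle
- sleeve: spare brown sanding sleeve, a tube 54 mm across and 60 mm high, standing, leave alone; origin at its underside
- tape: yellow tape measure 66 x 36 x 62 mm, leave alone; origin at its underside

How it is judged:
By the outcome, as a careful person would: the job done as asked, in the order asked, and still so for the second after the job is handed in, with the robot touching nothing.
It also fails if it takes over 54 s, if anything falls off the work surface, if the arm or the gripper's body presses on something with over 40 N, if the wrist force passes 120 N, or if a joint passes its speed limit or range.

## Working session

There is one attempt and no reset: what is moved stays moved. The work goes in short steps, Python scripts to look and compute and a shell command to move; the robot and the scene stay as the last step left them, time stands still between calls to the robot, and variables do not carry over. Pictures are saved under pics/ and viewed, at most 10 in all, crops included, and the job is handed in when it is done.

```bash
mkdir -p pics; cat > h.py <<'E'
import numpy as np,cv2
from station import readout,optics,job,arm
def cal(n):
    c=optics.get_calibration(n);K=np.array(c["camera_matrix"],float);R=cv2.Rodrigues(np.array(c["rvec"],float))[0];t=np.array(c["tvec"],float).ravel()
    return K,R,t
def cloud(n,d):
    K,R,t=cal(n);v,u=np.indices(d.shape)
    p=np.stack([(u-K[0,2])/K[0,0]*d,(v-K[1,2])/K[1,1]*d,d],-1)
    return (p-t)@R
E
python3 - <<'E'
from h import *
o=readout.get_obs();print(o,arm.pinch_z)
for n in("scene","top"):
    p,d=optics.read_camera(n);np.savez("pics/%s0.npz"%n,p=p,d=d)
    K,R,t=cal(n);print(n,K.tolist(),(-R.T@t),R[2])
    cv2.imwrite("pics/%s0.png"%n,p[:,:,::-1])
E
```

```text
{'t': 0.0, 'joint_pos': array([ 1.07530201,  0.60012923, -0.00254532,  1.60009782,  0.00178599,
        0.94288399, -0.07983003]), 'dq': array([-0.00083813, -0.00109192,  0.00028532,  0.00043994,  0.00137221,
       -0.00125971,  0.00030179]), 'effort': array([ 4.06275703e-04, -7.76458240e+01,  1.56543776e+00, -2.58005083e+01,
        1.23789866e-02,  9.07350186e-03,  4.81890538e-05]), 'ee_pos': array([ 0.29463649, -0.6619395 ,  0.23042539]), 'tcp_rot': array([-3.14008186e+00,  1.27147541e-04,  4.18816331e-01]), 'ft_force': array([0.28980401, 0.33188011, 0.28106278]), 'wrist_torque': array([-0.0185642 ,  0.02066365, -0.00649915]), 'finger_force': 0.0, 'width': 0.08561940376731673} 0.0187
scene [[420.0401161787341, 0.0, 256.226206646277], [0.0, 420.0401161787341, 186.6739434090887], [0.0, 0.0, 1.0]] [1.23624575 0.62662101 0.75855651] [-0.59720749 -0.5684982  -0.56582065]
top [[472.8405364264466, 0.0, 250.64729567510665], [0.0, 472.8405364264466, 188.6260138423829], [0.0, 0.0, 1.0]] [ 0.35204883 -0.02941145  1.48143234] [ 0.14535724  0.00975475 -0.98933115]
```

View pics/scene0.png

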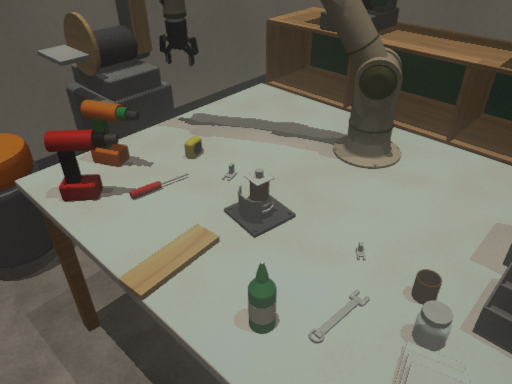

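View pics/top0.png

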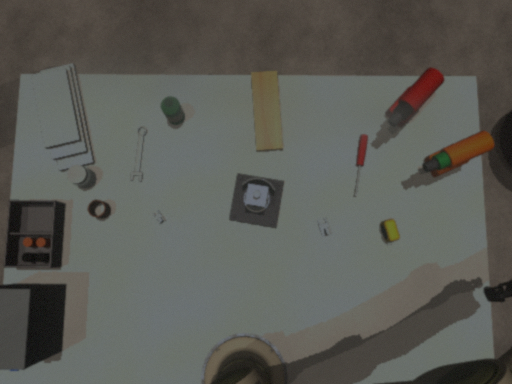

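The scene view shows the stand at (260,205) and clips at (231,172) and (361,250). In the top view the stand is at (257,196) and the clips are at (324,227) and (159,217). Next I'll enlarge these.

```bash
python3 - <<'E'
from h import *
T=np.load("pics/top0.npz");S=np.load("pics/scene0.npz")
def crop(p,u,v,w,h,s):
    c=p[v-h//2:v+h//2,u-w//2:u+w//2,::-1].astype(float)*1.5
    return cv2.resize(np.clip(c,0,255).astype(np.uint8),None,fx=s,fy=s,interpolation=cv2.INTER_CUBIC)
a=[crop(T['p'],324,227,40,40,6),crop(T['p'],159,217,40,40,6),crop(T['p'],257,198,60,60,4)]
b=[crop(S['p'],231,172,40,40,6),crop(S['p'],361,250,40,40,6),crop(S['p'],260,200,80,80,3)]
cv2.imwrite("pics/c1.png",np.vstack([np.hstack(a),np.hstack(b)]))
Ct=cloud("top",T['d']);Cs=cloud("scene",S['d'])
for n,C,u,v,r in(("bigT",Ct,324,227,12),("smT",Ct,159,217,12),("bigS",Cs,231,172,14),("smS",Cs,361,250,14)):
    q=C[v-r:v+r,u-r:u+r].reshape(-1,3);m=q[:,2]>0.012;print(n,m.sum(),q[m].mean(0).round(4),q[m,2].max().round(4), "table",np.median(q[:,2]).round(4))
for n,C,u,v in(("T",Ct,257,198),("S",Cs,260,200)):
    q=C[v-35:v+35,u-35:u+35].reshape(-1,3)
    for lo,hi in((.006,.018),(.048,.058),(.08,.095),(.12,.135),(.135,.148),(.148,.175)):
        m=(q[:,2]>lo)&(q[:,2]<hi);
        if m.sum(): print(n,lo,hi,m.sum(),q[m].min(0).round(4),q[m].max(0).round(4),np.median(q[m],0).round(4))
E
```

```text
bigT 34 [ 0.429  -0.2278  0.1627] 1.4814 table 0.0025
smT 24 [0.455  0.2282 0.206 ] 1.4814 table 0.002
bigS 50 [ 0.5196 -0.1579  0.1009] 0.7586 table 0.0014
smS 39 [0.5304 0.2949 0.0794] 0.7586 table 0.0011
T 0.006 0.018 1558 [ 0.4317 -0.1421  0.006 ] [0.6516 0.0766 0.018 ] [ 0.5182 -0.0283  0.0125]
T 0.048 0.058 79 [ 0.4992 -0.0865  0.0485] [0.5882 0.0112 0.0579] [ 0.5141 -0.0315  0.0546]
T 0.08 0.095 66 [ 0.5081 -0.0855  0.0802] [0.5919 0.0105 0.094 ] [ 0.5815 -0.0389  0.0873]
T 0.12 0.135 346 [ 0.5    -0.0662  0.1246] [ 0.5665 -0.      0.1349] [ 0.5317 -0.0319  0.1312]
T 0.135 0.148 41 [ 0.5053 -0.0632  0.135 ] [ 0.5602 -0.003   0.1474] [ 0.5284 -0.0317  0.1364]
T 0.148 0.175 42 [ 0.5228 -0.043   0.1497] [ 0.5434 -0.0231  0.1591] [ 0.5335 -0.0317  0.1538]
S 0.006 0.018 1012 [ 0.3192 -0.2545  0.006 ] [0.6187 0.0538 0.0179] [0.5538 0.0055 0.0127]
S 0.048 0.058 160 [ 0.4997 -0.0678  0.048 ] [0.5924 0.0141 0.0579] [ 0.5474 -0.0087  0.0538]
S 0.08 0.095 179 [ 0.5217 -0.0855  0.0801] [0.5921 0.0123 0.0949] [ 0.5653 -0.0182  0.0863]
S 0.12 0.135 233 [ 0.4997 -0.065   0.12  ] [0.5681 0.002  0.1349] [ 0.5413 -0.024   0.1312]
S 0.135 0.148 29 [ 0.519  -0.0351  0.135 ] [ 0.5443 -0.0189  0.1474] [ 0.5374 -0.0243  0.1418]
S 0.148 0.175 37 [ 0.5217 -0.0415  0.148 ] [ 0.5439 -0.0222  0.1556] [ 0.5341 -0.0299  0.1527]
```

View pics/c1.png

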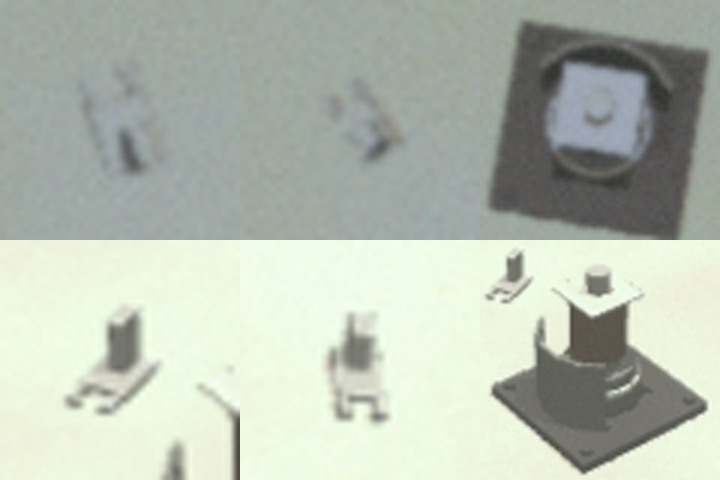

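```bash
python3 - <<'E'
from h import *
from scipy.optimize import least_squares
T=np.load("pics/top0.npz");S=np.load("pics/scene0.npz")
Ct=cloud("top",T['d']);Cs=cloud("scene",S['d'])
def win(C,u,v,r): return C[v-r:v+r,u-r:u+r].reshape(-1,3)
def rect(q):
    (c,s,a)=cv2.minAreaRect((q[:,:2]*1000).astype(np.float32));return np.round(c,1),np.round(s,1),round(a,1)
for n,C,(u,v) in(("T",Ct,(257,198)),("S",Cs,(260,205))):
    q=win(C,u,v,45);near=np.hypot(q[:,0]-.535,q[:,1]+.03)<.125;q=q[near]
    for nm,lo,hi in(("base",.008,.017),("washer",.127,.136),("head",.149,.158)):
        m=q[(q[:,2]>lo)&(q[:,2]<hi)];print(n,nm,rect(m),np.median(m[:,2]).round(4),m.mean(0).round(4))
for n,C,(u,v) in(("bigT",Ct,(324,227)),("smT",Ct,(159,217)),("bigS",Cs,(231,172)),("smS",Cs,(361,250))):
    q=win(C,u,v,16)
    b=q[(q[:,2]>.014)&(q[:,2]<.045)];p=q[(q[:,2]>.0035)&(q[:,2]<.011)]
    t=b[b[:,2]>b[:,2].max()-.006]
    print(n,"blk",len(b),rect(b),b[:,2].max().round(4),"top",t.mean(0).round(4),"plate",len(p),rect(p) if len(p) else 0)
E
```

```text
T base (array([545.1, -25.5]), array([227.1, 234.1]), 49.5) 0.0129 [ 0.5241 -0.0293  0.0127]
T washer (array([533. , -32.4]), array([59.8, 60.2]), 80.7) 0.1314 [ 0.5322 -0.0325  0.1315]
T head (array([533.4, -31.6]), array([18.7, 18.8]), 47.5) 0.1536 [ 0.5333 -0.0323  0.1538]
S base (array([532.9, -30.9]), array([152.6, 153. ]), 80.8) 0.0128 [ 0.5476 -0.0062  0.0128]
S washer (array([533.1, -31.7]), array([64.2, 62.3]), 78.9) 0.1313 [ 0.5379 -0.0271  0.1313]
S head (array([533.1, -31.2]), array([19.6, 19.6]), 72.8) 0.153 [ 0.5338 -0.0309  0.1528]
bigT blk 30 (array([ 436.6, -248.1]), array([19. ,  9.9]), 19.3) 0.0438 top [ 0.4366 -0.2479  0.0408] plate 300 (array([ 452., -243.]), array([96.9, 97.4]), 89.5)
smT blk 17 (array([468.6, 264.3]), array([13.7,  9.4]), 16.5) 0.032 top [0.4692 0.2644 0.0287] plate 291 (array([478.5, 273. ]), array([97.8, 99.7]), 0.7)
bigS blk 43 (array([ 439.3, -245.4]), array([22.7, 11.2]), 9.4) 0.0423 top [ 0.4379 -0.246   0.0392] plate 121 (array([ 427.3, -259.8]), array([193.1, 100.8]), 44.4)
smS blk 35 (array([470.2, 266.4]), array([16.3, 10.8]), 41.5) 0.0276 top [0.4702 0.2663 0.0256] plate 87 (array([464.4, 265.9]), array([117.3,  78.5]), 31.8)
```

```bash
python3 - <<'E'
from h import *
S=np.load("pics/scene0.npz");T=np.load("pics/top0.npz")
def ray(n,u,v,z):
    K,R,t=cal(n);d=R.T@np.linalg.inv(K)@[u,v,1];o=-R.T@t;return (o+d*(z-o[2])/d[2])[:2]*1000
for x,y in((158,362),(105,412),(72,403)):print("S",ray("scene",211+x/6,152+(y-240)/6,.005).round(1))
for x,y in((80,100),(108,172),(160,160),(135,75)):print("T",ray("top",304+x/6,207+y/6,.003).round(1))
def proj(n,X):
    K,R,t=cal(n);p=(X@R.T+t)@K.T;return p[:,:2]/p[:,2:]
# overlay of candidate yaws
yy=[.17,.26,.35];rows=[]
L=[(-45,-15.5),(0,-15.5),(8,-15.5),(8,15.5),(-45,15.5)]
for n,P,u0,v0 in(("top",T['p'],324,227),("scene",S['p'],231,172)):
    r=[]
    for y in yy:
        s=6;im=cv2.resize(np.clip(P[v0-20:v0+20,u0-20:u0+20,::-1]*1.5,0,255).astype(np.uint8),None,fx=s,fy=s,interpolation=cv2.INTER_CUBIC)
        Rz=np.array([[np.cos(y),-np.sin(y)],[np.sin(y),np.cos(y)]]);o=np.array([437.2,-247.2])-Rz@[-34,0]
        for pts,z,c in((L,.005,(0,0,255)),([(-44,-5),(-24,-5),(-24,5),(-44,5)],.038,(0,200,0))):
            X=np.c_[(np.array(pts)@Rz.T+o)/1000,np.full(len(pts),z)]
            q=(proj(n,X)-[u0-20,v0-20]+.5)*s
            cv2.polylines(im,[q.astype(int)],True,c,1)
        r.append(im)
    rows.append(np.hstack(r))
cv2.imwrite("pics/c2.png",np.vstack(rows))
E
```

```text
S [ 422.  -234.9]
S [ 476.7 -220.2]
S [ 482.7 -239.9]
T [ 460.3 -224.1]
T [ 423.1 -238.2]
T [ 429.6 -265.2]
T [ 473.6 -252.9]
```

View pics/c2.png

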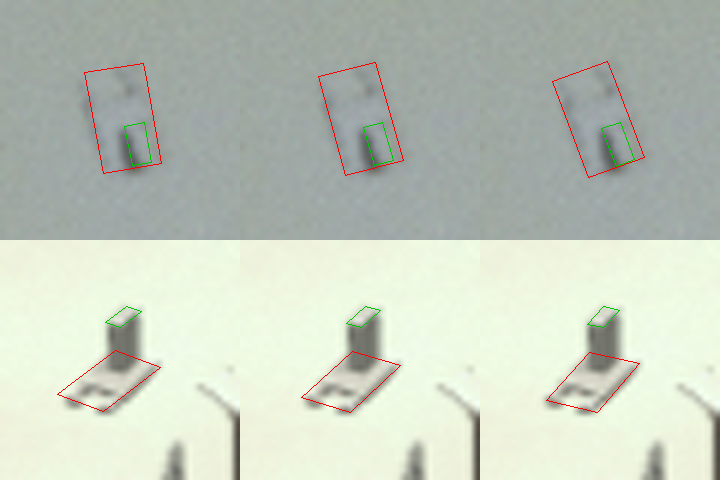

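Overlay check: in the scene crop the clip's mouth faces the lower left (tips at about (228,180)). The yaw 0.26–0.30 outline fits both views.

```bash
python3 -m inch '[{"slide":[16,46,0],"roll":0},{"slide":[32,92,0],"roll":-0.03},{"slide":[48,138,0],"roll":-0.06},{"slide":[64,184,0],"roll":-0.09},{"slide":[80,230,0],"roll":-0.12},{"slide":[96,276,-10],"roll":-0.14},{"slide":[112,322,-30],"roll":-0.14},{"slide":[128,368,-60],"roll":-0.14},{"slide":[142.6,414.7,-90],"roll":-0.14},{"slide":[142.6,414.7,-110],"roll":-0.14}]' -1
```

```text
t: 1.35
ee_pos: [0.4384, -0.2434, 0.12]
tcp_rot: [-3.139, 0.0, 0.285]
ft_force: [0.7, -1.0, 0.1]
width: 0.0852
finger_force: 0.0
```

```bash
python3 -m inch '[{"slide":[0,0,-25],"roll":0},{"slide":[0,0,-50],"roll":0},{"slide":[0,0,-70],"roll":0},{"slide":[0,0,-85],"roll":0},{"slide":[0,0,-97],"roll":0},{"slide":[0,0,-105],"roll":0},{"slide":[0,0,-109],"roll":0},{"slide":[0,0,-109],"roll":0},{"slide":[0,0,-109],"roll":0},{"slide":[0,0,-109],"roll":0}]'; python3 - <<'E'
from h import *
o=readout.get_obs();print(o['ee_pos'],o['tcp_rot'],o['ft_force'])
r=[]
for n,u,v in(("top",324,227),("scene",231,165)):
    p,d=optics.read_camera(n);r.append(cv2.resize(np.clip(p[v-40:v+40,u-40:u+40,::-1]*1.5,0,255).astype(np.uint8),(400,400),interpolation=cv2.INTER_CUBIC))
cv2.imwrite("pics/g1.png",np.hstack(r))
E
```

```text
t: 2.6
ee_pos: [0.4376, -0.2478, 0.0126]
tcp_rot: [3.141, -0.0, 0.279]
ft_force: [-0.8, 0.9, -0.5]
width: 0.0852
finger_force: 0.0
[ 0.43759988 -0.24775791  0.01263334] [ 3.14117393e+00 -4.55847834e-04  2.78748657e-01] [-0.75052925  0.89105201 -0.48797276]
```

View pics/g1.png

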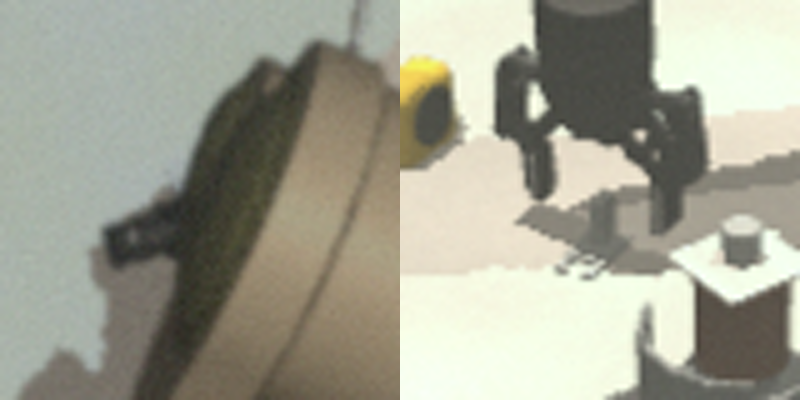

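In the scene half, the block at (605,215) stands between the open fingers at (540,180) and (665,205). Closing the gripper.

```bash
python3 -m inch '[{"slide":[0,0,0],"roll":0},{"slide":[0,0,0],"roll":0},{"slide":[0,0,0],"roll":0},{"slide":[0,0,0],"roll":0},{"slide":[0,0,0],"roll":0},{"slide":[0,0,0],"roll":0},{"slide":[0,0,0],"roll":0},{"slide":[0,0,0],"roll":0},{"slide":[0,0,0],"roll":0},{"slide":[0,0,0],"roll":0}]' 1; python3 -c "
from h import *
o=readout.get_obs();print(o['ee_pos'],o['tcp_rot'],o['width'])"
```

```text
t: 3.95
ee_pos: [0.4374, -0.2477, 0.0124]
tcp_rot: [3.141, -0.0, 0.279]
ft_force: [-1.8, 0.2, 5.5]
width: 0.009
finger_force: 58.9
[ 0.43742738 -0.24770072  0.01239573] [ 3.14147274e+00 -2.65290502e-05  2.78730357e-01] 0.00897226173326572
```

```bash
python3 -m inch '[{"slide":[0,0,20],"roll":0},{"slide":[0,0,55],"roll":0},{"slide":[0,0,100],"roll":0},{"slide":[0,10,140],"roll":0},{"slide":[3,40,165],"roll":-0.06},{"slide":[12,85,165],"roll":-0.16},{"slide":[21,130,165],"roll":-0.26},{"slide":[30,175,165],"roll":-0.36},{"slide":[37,212,165],"roll":-0.43},{"slide":[38.6,224.9,165],"roll":-0.439}]'; python3 -m inch '[{"slide":[0,0,-2],"roll":0},{"slide":[0,0,-5],"roll":0},{"slide":[0,0,-9],"roll":0},{"slide":[0,0,-13],"roll":0},{"slide":[0,0,-16],"roll":0},{"slide":[0,0,-18],"roll":0},{"slide":[0,0,-20],"roll":0},{"slide":[0,0,-20],"roll":0},{"slide":[0,0,-20],"roll":0},{"slide":[0,0,-20],"roll":0}]'
cat > look.py <<'E'
from h import *
import sys
o=readout.get_obs();print(o['ee_pos'],o['tcp_rot'],o['ft_force'],o['width'])
K,R,t=cal("scene");p,d=optics.read_camera("scene");np.savez("pics/%s.npz"%sys.argv[1],p=p,d=d)
u0,v0=225,150
im=cv2.resize(p[v0:v0+60,u0:u0+80,::-1],None,fx=10,fy=10,interpolation=cv2.INTER_CUBIC)
T=o['ee_pos'];y=o['tcp_rot'][2];Rz=np.array([[np.cos(y),-np.sin(y)],[np.sin(y),np.cos(y)]])
def dr(pts,z,c):
    X=np.c_[np.array(pts)@Rz.T/1000+T[:2],np.full(len(pts),z)];q=(X@R.T+t)@K.T;q=(q[:,:2]/q[:,2:]-[u0,v0]+.5)*10
    cv2.polylines(im,[q.astype(int)],True,c,1)
zb=T[2]-.0124
dr([(-11,-15.5),(42,-15.5),(42,15.5),(-11,15.5)],zb+.005,(0,0,255))
dr([(-10,-5),(10,-5),(10,5),(-10,5)],zb+.038,(0,200,0))
cv2.imwrite("pics/%s.png"%sys.argv[1],im)
E
python3 look.py e1
```

```text
t: 5.2
ee_pos: [0.4762, -0.0204, 0.177]
tcp_rot: [-3.141, 0.0, -0.157]
ft_force: [0.4, 0.4, 0.5]
width: 0.0086
finger_force: 58.5
t: 6.45
ee_pos: [0.4761, -0.0227, 0.1574]
tcp_rot: [-3.142, -0.0, -0.16]
ft_force: [0.2, 0.6, -0.6]
width: 0.0091
finger_force: 58.5
[ 0.4761047  -0.02272159  0.15737103] [-3.14152892e+00 -1.98321843e-04 -1.60174959e-01] [ 0.16349691  0.55645308 -0.58518387] 0.009054572514507472
```

View pics/e1.png

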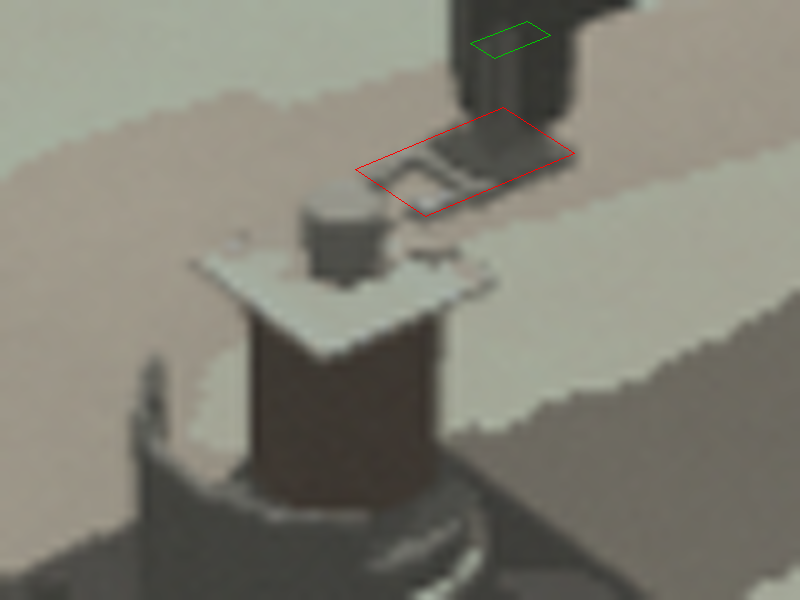

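The clip is held level, its arms at about (410,190) in the crop, in front of the head at (345,230). I'll go down to feel for the washer.

```bash
D(){ python3 -c "
from h import *
o=readout.get_obs();print(o['ee_pos'].round(5),o['ft_force'].round(2),o['wrist_torque'].round(3),o['tcp_rot'].round(4))"; }
python3 -m inch '[{"slide":[0,0,-3],"roll":0},{"slide":[0,0,-6],"roll":0},{"slide":[0,0,-9],"roll":0},{"slide":[0,0,-11],"roll":0},{"slide":[0,0,-12],"roll":0},{"slide":[0,0,-12.5],"roll":0},{"slide":[0,0,-13],"roll":0},{"slide":[0,0,-13],"roll":0},{"slide":[0,0,-13],"roll":0},{"slide":[0,0,-13],"roll":0}]'; D
python3 -m inch '[{"slide":[0,0,-0.5],"roll":0},{"slide":[0,0,-1],"roll":0},{"slide":[0,0,-1],"roll":0},{"slide":[0,0,-1],"roll":0},{"slide":[0,0,-1],"roll":0},{"slide":[0,0,-1],"roll":0},{"slide":[0,0,-1],"roll":0},{"slide":[0,0,-1],"roll":0},{"slide":[0,0,-1],"roll":0},{"slide":[0,0,-1],"roll":0}]'; D
```

```text
t: 7.75
ee_pos: [0.476, -0.0227, 0.1443]
tcp_rot: [-3.142, -0.0, -0.16]
ft_force: [-0.2, 0.7, -0.5]
width: 0.009
finger_force: 58.5
[ 0.47604 -0.02275  0.14431] [-0.24  0.75 -0.49] [-0.011  0.001 -0.005] [-3.1416 -0.     -0.1602]
t: 9.0
ee_pos: [0.476, -0.0227, 0.1433]
tcp_rot: [3.142, 0.0, -0.16]
ft_force: [0.5, 0.1, -0.4]
width: 0.0087
finger_force: 58.5
[ 0.47601 -0.02274  0.14327] [ 0.54  0.07 -0.42] [ 0.006  0.04  -0.003] [ 3.1416e+00  1.0000e-04 -1.6020e-01]
```

```bash
D(){ python3 -c "
from h import *
o=readout.get_obs();print(o['ee_pos'].round(5),o['ft_force'].round(2),o['wrist_torque'].round(3),o['tcp_rot'].round(4))"; }
for i in 1 2; do python3 -m inch '[{"slide":[0,0,-0.5],"roll":0},{"slide":[0,0,-1],"roll":0},{"slide":[0,0,-1],"roll":0},{"slide":[0,0,-1],"roll":0},{"slide":[0,0,-1],"roll":0},{"slide":[0,0,-1],"roll":0},{"slide":[0,0,-1],"roll":0},{"slide":[0,0,-1],"roll":0},{"slide":[0,0,-1],"roll":0},{"slide":[0,0,-1],"roll":0}]' >/dev/null; D; done
```

```text
[ 0.47603 -0.02276  0.14228] [-0.42  0.84  1.61] [0.023 0.038 0.019] [-3.1416  0.     -0.1602]
[ 0.47604 -0.02276  0.14128] [-0.46  0.41  2.54] [0.042 0.003 0.049] [ 3.1416  0.     -0.1602]
```

```bash
D(){ python3 -c "
from h import *
o=readout.get_obs();print(o['ee_pos'].round(5),o['ft_force'].round(2),o['wrist_torque'].round(3),o['tcp_rot'].round(4))"; }
python3 -m inch '[{"slide":[0,0,-0.5],"roll":0},{"slide":[0,0,-1],"roll":0},{"slide":[0,0,-1],"roll":0},{"slide":[0,0,-1],"roll":0},{"slide":[0,0,-1],"roll":0},{"slide":[0,0,-1],"roll":0},{"slide":[0,0,-1],"roll":0},{"slide":[0,0,-1],"roll":0},{"slide":[0,0,-1],"roll":0},{"slide":[0,0,-1],"roll":0}]' >/dev/null; D; python3 look.py e2
```

```text
[ 0.47602 -0.02274  0.14027] [-1.61  0.39  3.96] [-0.002  0.16  -0.012] [-3.1416e+00  1.0000e-04 -1.6020e-01]
[ 0.47601605 -0.02273957  0.14026598] [-3.14157050e+00  6.13530461e-05 -1.60214375e-01] [-1.61008457  0.39225163  3.96167846] 0.008949201988813386
```

View pics/e2.png

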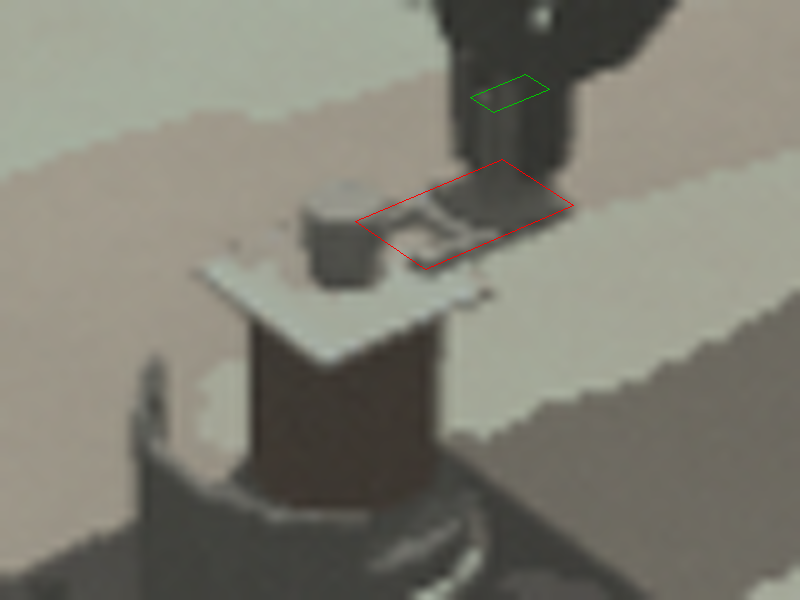

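The washer has visibly gone down about 2 mm under the clip (corner at (330,362), was (322,357)). Now I'll push sideways in short steps.

```bash
cat > d.py <<'E'
from h import *
o=readout.get_obs();f=o['ft_force'];c,s=np.cos(-.16),np.sin(-.16);p=(o['ee_pos'][:2]-[.5331,-.0315])*1000
print(o['t'],"short",-(c*p[0]+s*p[1]+34).round(2),"lat",(-s*p[0]+c*p[1]).round(2),"z",(o['ee_pos'][2]*1000).round(2),"F push/lat/z",(c*f[0]+s*f[1]).round(2),(-s*f[0]+c*f[1]).round(2),f[2].round(2),"M",o['wrist_torque'].round(3),"rot",o['tcp_rot'].round(4))
E
python3 d.py
python3 -m inch '[{"slide":[1,-0.2,0],"roll":0},{"slide":[2,-0.3,0],"roll":0},{"slide":[3,-0.5,0],"roll":0},{"slide":[4,-0.6,0],"roll":0},{"slide":[4.9,-0.8,0],"roll":0},{"slide":[4.9,-0.8,0],"roll":0},{"slide":[4.9,-0.8,0],"roll":0},{"slide":[4.9,-0.8,0],"roll":0},{"slide":[4.9,-0.8,0],"roll":0},{"slide":[4.9,-0.8,0],"roll":0}]' >/dev/null; python3 d.py
```

```text
12.8 short 23.74 lat -0.45 z 140.28 F push/lat/z -0.29 -0.73 5.13 M [-0.027  0.149  0.013] rot [-3.1416  0.     -0.1601]
14.05 short 18.46 lat -0.43 z 140.37 F push/lat/z 0.42 0.53 4.55 M [-0.067 -0.191 -0.001] rot [-3.1415e+00 -6.0000e-04 -1.6020e-01]
```

```bash

python3 -m inch '[{"slide":[0.6,0,0],"roll":0},{"slide":[1.2,0,0],"roll":0},{"slide":[1.8,0,0],"roll":0},{"slide":[2.4,0,0],"roll":0},{"slide":[3,-0.1,0],"roll":0},{"slide":[3,-0.1,0],"roll":0},{"slide":[3,-0.1,0],"roll":0},{"slide":[3,-0.1,0],"roll":0},{"slide":[3,-0.1,0],"roll":0},{"slide":[3,-0.1,0],"roll":0}]' >/dev/null; python3 d.py
```

```text
15.3 short 15.76 lat -0.06 z 140.28 F push/lat/z -1.87 -0.81 4.12 M [ 0.133  0.152 -0.009] rot [-3.1416e+00 -1.0000e-04 -1.6020e-01]
```

The tips are under the head rim and there's no obstruction. Continuing to the snap.

```bash

python3 -m inch '[{"slide":[1,-0.2,0],"roll":0},{"slide":[2,-0.3,0],"roll":0},{"slide":[3,-0.5,0],"roll":0},{"slide":[3.9,-0.6,0],"roll":0},{"slide":[3.9,-0.6,0],"roll":0},{"slide":[3.9,-0.6,0],"roll":0},{"slide":[3.9,-0.6,0],"roll":0},{"slide":[3.9,-0.6,0],"roll":0},{"slide":[3.9,-0.6,0],"roll":0},{"slide":[3.9,-0.6,0],"roll":0}]' >/dev/null; python3 d.py
python3 -m inch '[{"slide":[0.5,-0.1,0],"roll":0},{"slide":[1,-0.2,0],"roll":0},{"slide":[1.5,-0.2,0],"roll":0},{"slide":[2,-0.3,0],"roll":0},{"slide":[2,-0.3,0],"roll":0},{"slide":[2,-0.3,0],"roll":0},{"slide":[2,-0.3,0],"roll":0},{"slide":[2,-0.3,0],"roll":0},{"slide":[2,-0.3,0],"roll":0},{"slide":[2,-0.3,0],"roll":0}]' >/dev/null; python3 d.py
```

```text
16.55 short 12.02 lat -0.17 z 140.23 F push/lat/z -2.39 -0.56 4.43 M [-0.122  0.721 -0.049] rot [ 3.1415e+00  4.0000e-04 -1.6030e-01]
17.8 short 10.71 lat -0.55 z 140.05 F push/lat/z -5.86 -2.69 3.9 M [-0.379  1.221 -0.131] rot [ 3.141e+00  1.800e-03 -1.608e-01]
```

```bash

python3 -m inch '[{"slide":[0,-0.5,0],"roll":0},{"slide":[0.5,-0.6,0],"roll":0},{"slide":[1,-0.7,0],"roll":0},{"slide":[1.5,-0.8,0],"roll":0},{"slide":[1.9,-0.8,0],"roll":0},{"slide":[1.9,-0.8,0],"roll":0},{"slide":[1.9,-0.8,0],"roll":0},{"slide":[1.9,-0.8,0],"roll":0},{"slide":[1.9,-0.8,0],"roll":0},{"slide":[1.9,-0.8,0],"roll":0}]' >/dev/null; python3 d.py
```

```text
19.05 short 9.77 lat -0.83 z 139.84 F push/lat/z -7.08 -1.82 4.22 M [-0.096  1.735 -0.093] rot [ 3.1411  0.0038 -0.1602]
```

```bash

python3 -m inch '[{"slide":[0.5,-0.3,0],"roll":0},{"slide":[1,-0.4,0],"roll":0},{"slide":[1.5,-0.5,0],"roll":0},{"slide":[2,-0.5,0],"roll":0},{"slide":[2,-0.5,0],"roll":0},{"slide":[2,-0.5,0],"roll":0},{"slide":[2,-0.5,0],"roll":0},{"slide":[2,-0.5,0],"roll":0},{"slide":[2,-0.5,0],"roll":0},{"slide":[2,-0.5,0],"roll":0}]' >/dev/null; python3 d.py
```

```text
20.3 short 7.72 lat -0.91 z 139.86 F push/lat/z -7.91 -1.73 5.04 M [-0.004  1.682 -0.039] rot [ 3.1412  0.0039 -0.1601]
```

Past the expected peak; I'll keep going gently.

```bash

python3 -m inch '[{"slide":[0.5,-0.1,0],"roll":0},{"slide":[1,-0.2,0],"roll":0},{"slide":[1.5,-0.3,0],"roll":0},{"slide":[2,-0.4,0],"roll":0},{"slide":[2,-0.4,0],"roll":0},{"slide":[2,-0.4,0],"roll":0},{"slide":[2,-0.4,0],"roll":0},{"slide":[2,-0.4,0],"roll":0},{"slide":[2,-0.4,0],"roll":0},{"slide":[2,-0.4,0],"roll":0}]' >/dev/null; python3 d.py
```

```text
21.55 short 2.99 lat -0.72 z 140.42 F push/lat/z 3.12 -1.34 2.89 M [-0.546 -0.609 -0.074] rot [-3.1415e+00 -1.4000e-03 -1.6030e-01]
```

```bash

python3 -m inch '[{"slide":[0.5,-0.1,0],"roll":0},{"slide":[1,-0.2,0],"roll":0},{"slide":[1.5,-0.3,0],"roll":0},{"slide":[2,-0.4,0],"roll":0},{"slide":[2,-0.4,0],"roll":0},{"slide":[2,-0.4,0],"roll":0},{"slide":[2,-0.4,0],"roll":0},{"slide":[2,-0.4,0],"roll":0},{"slide":[2,-0.4,0],"roll":0},{"slide":[2,-0.4,0],"roll":0}]' >/dev/null; python3 d.py
```

```text
22.8 short 1.63 lat -0.84 z 140.32 F push/lat/z -1.28 -0.75 4.92 M [-0.292  0.206 -0.073] rot [-3.1416e+00 -1.0000e-04 -1.6020e-01]
```

The snap pulled the clip forward. Next I'll find the hard stop.

```bash

python3 -m inch '[{"slide":[0.5,-0.1,0],"roll":0},{"slide":[1,-0.2,0],"roll":0},{"slide":[1,-0.2,0],"roll":0},{"slide":[1,-0.2,0],"roll":0},{"slide":[1,-0.2,0],"roll":0},{"slide":[1,-0.2,0],"roll":0},{"slide":[1,-0.2,0],"roll":0},{"slide":[1,-0.2,0],"roll":0},{"slide":[1,-0.2,0],"roll":0},{"slide":[1,-0.2,0],"roll":0}]' >/dev/null; python3 d.py
```

```text
24.05 short 0.42 lat -0.85 z 140.34 F push/lat/z 2.02 -1.26 1.99 M [-0.344 -0.463 -0.089] rot [-3.1415e+00 -5.0000e-04 -1.6020e-01]
```

```bash

python3 -m inch '[{"slide":[0.5,-0.1,0],"roll":0},{"slide":[1,-0.2,0],"roll":0},{"slide":[1,-0.2,0],"roll":0},{"slide":[1,-0.2,0],"roll":0},{"slide":[1,-0.2,0],"roll":0},{"slide":[1,-0.2,0],"roll":0},{"slide":[1,-0.2,0],"roll":0},{"slide":[1,-0.2,0],"roll":0},{"slide":[1,-0.2,0],"roll":0},{"slide":[1,-0.2,0],"roll":0}]' >/dev/null; python3 d.py
```

```text
25.3 short -0.29 lat -0.99 z 140.27 F push/lat/z -1.33 -1.47 4.71 M [-0.326  0.24  -0.06 ] rot [ 3.1415e+00  1.0000e-04 -1.6030e-01]
```

```bash

python3 -m inch '[{"slide":[0.5,-0.1,0],"roll":0},{"slide":[1,-0.2,0],"roll":0},{"slide":[1,-0.2,0],"roll":0},{"slide":[1,-0.2,0],"roll":0},{"slide":[1,-0.2,0],"roll":0},{"slide":[1,-0.2,0],"roll":0},{"slide":[1,-0.2,0],"roll":0},{"slide":[1,-0.2,0],"roll":0},{"slide":[1,-0.2,0],"roll":0},{"slide":[1,-0.2,0],"roll":0}]' >/dev/null; python3 d.py
```

```text
26.55 short -1.32 lat -0.86 z 140.27 F push/lat/z -2.3 0.1 4.57 M [ 0.17   0.359 -0.045] rot [-3.1415e+00  1.0000e-04 -1.6000e-01]
```

```bash

python3 -m inch '[{"slide":[0.5,-0.1,0],"roll":0},{"slide":[1,-0.2,0],"roll":0},{"slide":[1,-0.2,0],"roll":0},{"slide":[1,-0.2,0],"roll":0},{"slide":[1,-0.2,0],"roll":0},{"slide":[1,-0.2,0],"roll":0},{"slide":[1,-0.2,0],"roll":0},{"slide":[1,-0.2,0],"roll":0},{"slide":[1,-0.2,0],"roll":0},{"slide":[1,-0.2,0],"roll":0}]' >/dev/null; python3 d.py; python3 look.py e3
```

```text
27.8 short -1.49 lat -0.97 z 140.12 F push/lat/z -4.23 -0.42 5.78 M [0.307 0.713 0.002] rot [ 3.1415e+00  1.8000e-03 -1.6010e-01]
[ 0.50085067 -0.02727739  0.14012193] [ 3.14154210e+00  1.77563251e-03 -1.60060589e-01] [-4.24664527  0.25714141  5.78365527] 0.009058161011243054
```

View pics/e3.png

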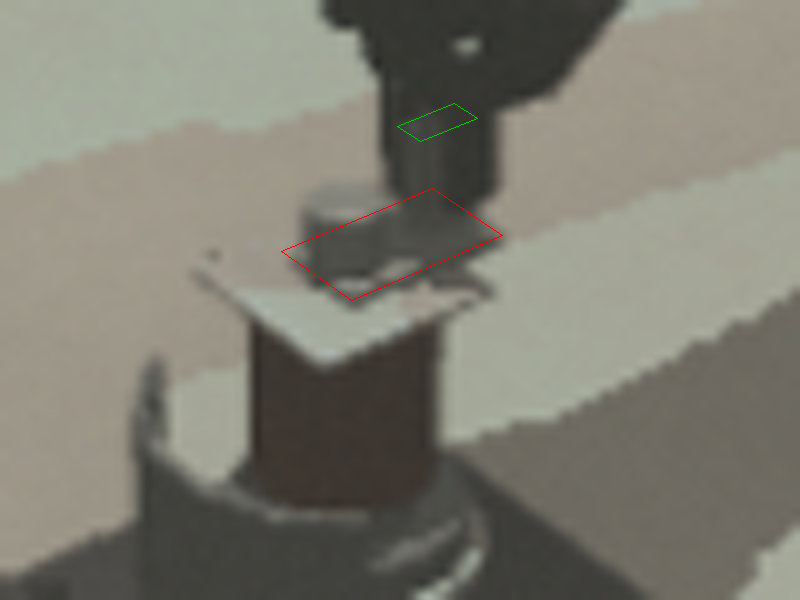

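The clip is under the head with its tips by (350,298). The push rises and movement has almost stopped. One firmer push to confirm.

```bash

python3 -m inch '[{"slide":[0.5,-0.1,0],"roll":0},{"slide":[1,-0.2,0],"roll":0},{"slide":[1.5,-0.2,0],"roll":0},{"slide":[1.8,-0.3,0],"roll":0},{"slide":[1.8,-0.3,0],"roll":0},{"slide":[1.8,-0.3,0],"roll":0},{"slide":[1.8,-0.3,0],"roll":0},{"slide":[1.8,-0.3,0],"roll":0},{"slide":[1.8,-0.3,0],"roll":0},{"slide":[1.8,-0.3,0],"roll":0}]' >/dev/null; python3 d.py
```

```text
29.1 short -1.69 lat -1.04 z 139.85 F push/lat/z -7.92 1.21 5.57 M [0.487 1.707 0.014] rot [ 3.1413  0.0048 -0.1598]
```

The stop is firm: 0.2 mm of motion, about 8 N. I'll relax the push, let the clip rise, then release.

```bash

python3 -m inch '[{"slide":[-1,0.2,0],"roll":0},{"slide":[-2,0.3,0.3],"roll":0},{"slide":[-2.7,0.4,0.6],"roll":0},{"slide":[-2.7,0.4,1],"roll":0},{"slide":[-2.7,0.4,1],"roll":0},{"slide":[-2.7,0.4,1],"roll":0},{"slide":[-2.7,0.4,1],"roll":0},{"slide":[-2.7,0.4,1],"roll":0},{"slide":[-2.7,0.4,1],"roll":0},{"slide":[-2.7,0.4,1],"roll":0}]' >/dev/null; python3 d.py
```

```text
30.35 short -1.49 lat -1.06 z 141.27 F push/lat/z -2.74 1.33 1.82 M [ 0.268  0.588 -0.021] rot [ 3.1416  0.     -0.1602]
```

```bash

python3 -m inch '[{"slide":[0,0,0],"roll":0},{"slide":[0,0,0],"roll":0},{"slide":[0,0,0],"roll":0},{"slide":[0,0,0],"roll":0},{"slide":[0,0,0],"roll":0},{"slide":[0,0,0],"roll":0},{"slide":[0,0,0],"roll":0},{"slide":[0,0,0],"roll":0},{"slide":[0,0,0],"roll":0},{"slide":[0,0,0],"roll":0}]' -1; python3 d.py
```

```text
t: 31.6
ee_pos: [0.5008, -0.0273, 0.1413]
tcp_rot: [-3.142, 0.0, -0.16]
ft_force: [-0.6, -0.3, 0.8]
width: 0.0858
finger_force: 0.0
31.6 short -1.5 lat -1.03 z 141.28 F push/lat/z -0.54 -0.39 0.83 M [0.03  0.015 0.051] rot [-3.1416  0.     -0.1602]
```

```bash

python3 -m inch '[{"slide":[0,0,4],"roll":0},{"slide":[0,0,12],"roll":0},{"slide":[0,0,25],"roll":0},{"slide":[0,0,45],"roll":0},{"slide":[-10,0,65],"roll":0},{"slide":[-20,-15,90],"roll":0},{"slide":[-20,-50,100],"roll":0},{"slide":[-20,-90,100],"roll":0},{"slide":[-20,-130,100],"roll":0},{"slide":[-20,-160,100],"roll":0}]'; python3 look.py e4; python3 - <<'E'
from h import *
C=cloud("scene",np.load("pics/e4.npz")['d'])[150:210,225:305].reshape(-1,3)
ax=np.array([.5331,-.0315]);c,s=np.cos(-.16),np.sin(-.16);p=(C[:,:2]-ax)*1000;x=c*p[:,0]+s*p[:,1];y=-s*p[:,0]+c*p[:,1];z=C[:,2]*1000
m=(z>157)&(z<180)&(abs(y)<15)&(abs(x)<60);print("block top",x[m].min(),x[m].max(),y[m].min(),y[m].max(),z[m].max())
E
```

```text
t: 32.85
ee_pos: [0.4806, -0.1891, 0.2424]
tcp_rot: [3.141, -0.001, -0.161]
ft_force: [0.2, 0.8, 0.1]
width: 0.0849
finger_force: 0.0
[ 0.48064283 -0.18913794  0.24241599] [ 3.14132891e+00 -1.18477114e-03 -1.61296147e-01] [0.15049748 0.81248332 0.11224911] 0.08493154876857216
block top -44.05285235414087 -21.227602745216824 -4.471950936431014 5.802053167394856 169.40258584934227
```

View pics/e4.png

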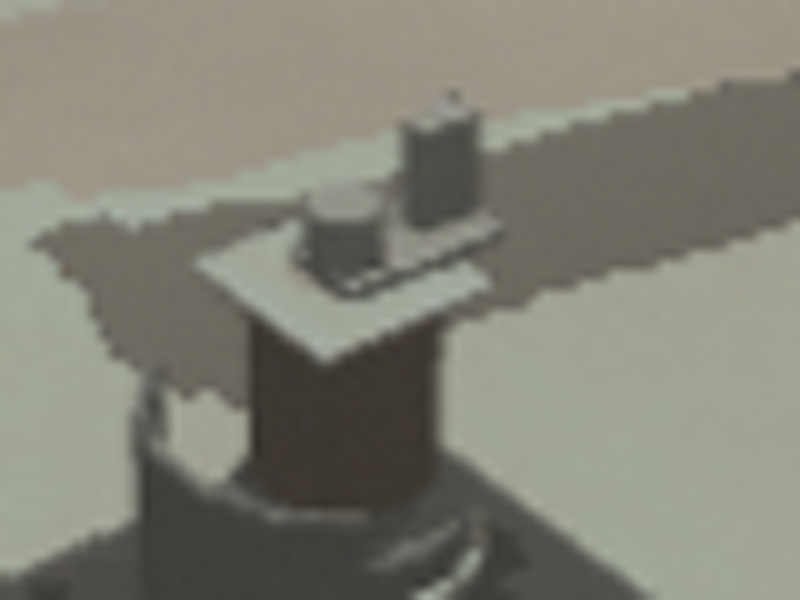

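The clip sits level under the head, with its tips at (345,290) and block at (440,165). The block spans about -44 to -21 mm in the depth data (expected -44 to -24), so it is home.

```bash
python3 -c "
from station import job
print(job.sign_off())"
```

```text
the job is handed in; nothing more can be done
None
```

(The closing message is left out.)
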